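Lock the pet feeder with its hex key

ROBOT

A 7-joint arm with a two-finger parallel gripper is mounted at the origin on the work surface. World frame = base frame: x ahead of the robot, y to its left, z up, the work surface at z = 0. Lengths are in m, angles in rad, forces in N, time in s.
With the tool pointing down it reaches from about 0.4 to 0.85 m from the base axis. Payload 10.4 kg.
Tool frame: the origin (TCP) lies at the very end of the fingers, on their centre line; the grasp point (between the pads) lies 19 mm behind it; z points along the fingers, y is the line along which they close (so a half turn about z gives the same grasp; the last joint's range is limited). The gripper opens to 85 mm and grips with 20 to 120 N. Pads are 22 mm wide; open, the fingers measure 114 mm over their backs; the gripper's body (76 mm by 85 mm) begins 54 mm behind the grasp point. The pads swing forward as they close: fully open they stand 13 mm farther back than shut.
Start: joints at [-1.306, 0.332, -0.065, 1.46, 0.022, 1.35, -0.088], TCP at [0.177, 0.599, 0.231] pointing down, gripper open.
Joint ranges: [-2.6, 2.6], [-0.5, 2.12], [-1.47, 1.34], [0.16, 2.42], [-1.27, 4.41], [0.06, 2.06], [-2.6, 2.6]. Speed limits (rad/s): [2.22, 2.22, 2.79, 2.79, 3.14, 3.14, 3.14].

INTERFACE

Orientations are given as a unit quaternion [x, y, z, w].
In Python, from workcell import * gives the robot as it stands.
- The arm moves only by the tool step_arm, never from a script. Its argument "commands" is one flat list of numbers, 7 for each row, row after row: the finger opening in mm, from 0 to 85.4, then the shift along the world's x, y, z as a fraction of full scale, then the turn, a rotation vector about the world's x, y, z as a fraction of full scale. A call has exactly 10 rows; each row is the pose to reach, as a shift and turn from the pose commanded when the call began, turning the shorter way round; what a row does not reach only later rows make up. Full scale, the value 1, is 0.6 m for a shift and pi rad for a turn. A row lasts 1/8 s, in which the tool goes at most 62.5 mm and 10.7 degrees, less where a joint would pass 70% of its speed; a pose out of reach is approached as far as the arm can. A call with a number of a shift or a turn outside -1 to 1 is refused whole. A call with a gripper value outside its range is refused whole. The fingers move at their own pace and stop on an object; "squeeze" is the grip in N (left out, the last holds). Time passes only in rows, so rows that repeat a pose let the fingers close, or fill a call up. It gives the time, the measured TCP pose, the force, the opening and the grip force at its end, in the units of the state.
- get_obs(): the state, without advancing time (a new reading comes with each control period).
- camera(name): name is "scene" or "side" or "wrist"; returns the picture (480x640x3 uint8, red, green, blue); there is no depth.
- camera_params(name): a dict with "mtx" (3x3 intrinsics, pixels), "extrinsics" (4x4, takes a point from world to camera coordinates); the wrist camera has in their place "tool_from_camera" (4x4, takes a point from camera to tool coordinates, whose origin is the TCP and whose axes are the flange's). Camera axes: x right, y down, z forward; pixel columns grow to the right and rows downward; lengths in m; the calibration is good to about 2 mm. A picture is of the moment at which its call begins: read the wrist's pose just before it. camera_params takes no time and is no camera call.
- hand_in(): hands the job in; it is judged then, once.
The state is a dict: "clock": time; "joint_pos": joint angles; "joint_velocities": joint speeds; "tau": joint torques, N m; "position": TCP position; "ee_rot": TCP orientation; "ft_force": force on the tool from outside, world axes, zero at the start; "torque": the same for the moment, N m; "grip_width": opening from 0.0 (shut) to 1.0 (fully open); "grasp_force": force on a finger pad.
Only numpy, scipy, OpenCV 4.12 (cv2) and the standard library are available. Lean on these libraries where they do the work, as an engineer would, in place of code of your own. Each camera call takes 0.05 s, during which the arm holds its last target. There are 200 camera calls.

TASK

Lock the pet feeder: pick up the crossbar key with the long six-sided nose, seat it fully down in the matching recessed socket on top of the round feeder, and turn it clockwise (seen from above) until the lock comes up against its stop, about a sixth of a turn. Leave the key standing in the socket and let go of it; do not turn the lock by any other means, and do not press the feed button on the feeder.

Things in the scene. Friction and masses are not known exactly. Their poses are not given: they have to be found in the camera images.
- key: Loose aluminium key, 0.2 kg, 66 mm tall, standing on its nose. Nose: 30 mm high, elongated hexagon 72 (x) by 20 mm (y), 90 degree end points. Neck 30 x 16 mm. Crossbar on top: 90 (x) by 18 mm (y), 46 to 66 mm up; grip it across y. Origin: centre of underside; z up; a half turn about z is the same. Not the key: a round-footed tamper with a round knob.
- socket (a point): Mouth centre of the socket in the grey hub (128 mm across, 30 high) on the white fixed feeder (280 mm across, 70 high); 100 mm above the counter. Elongated hexagonal hole, 86 (x) by 34 mm (y), 90 degree end points, flat floor 26 mm down, no chamfer: the key has 7 mm play each side, 12 degrees twist either way; seated, its origin is 26 mm below. The point turns with the lock.
- lock (a joint): Angle of the hub (rad): 0 = unlocked, grows clockwise seen from above, hard stop at 1.05 = locked; starts at 0 to 0.12. Stiff (0.12 N m), stays where left. A centred, aligned key turns about 0.22 rad before it moves the hub, less if off centre.
- feed_button (a joint): Travel (m) of the small white feed button, 24 mm across, on the feeder's top near the rim, 95 mm from the middle; 0 = up, 0.005 = fully down. Leave it alone.
Things that resemble listed ones, but are neither listed nor needed, are in the scene too. What is shaped like the key but black, orange or pink is not meant.

How it is judged:
By the outcome, as a careful person would: the job done as asked, in the order asked, and still so for the second after the job is handed in, with the robot touching nothing.
It also fails if it takes over 45 s, if anything falls off the work surface, if the arm or the gripper's body presses on something with over 40 N, if the wrist force passes 120 N, or if a joint passes its speed limit or range.

## Working session

There is one attempt and no reset: what is moved stays moved. The work goes in short steps, Python scripts to look and compute and a tool call to move; the robot and the scene stay as the last step left them, time stands still between calls to the robot, and variables do not carry over. Pictures are saved under pics/ and viewed, at most 10 in all, crops included, and the job is handed in when it is done.

Besides the shell and the picture viewer there is one more tool, called after "Emit:" by a JSON object that holds its "method" and its "body", one argument or row to a line. step_arm: Moves the arm, as the interface text tells. Its arguments: {"type":"object","properties":{"commands":{"type":"array","items":{"type":"number"}},"squeeze":{"type":"number"}},"required":["commands"]}

```bash
mkdir -p pics; ls
cat > h.py <<'E'
import numpy as np, cv2
from workcell import *
from scipy.spatial.transform import Rotation as R
def save(n,f):
    im=camera(n); cv2.imwrite('pics/'+f,im[:,:,::-1]); return im
def cam(name,obs=None):
    p=camera_params(name)
    if name=='wrist':
        o=obs or get_obs(); T=np.eye(4);T[:3,:3]=R.from_quat(o['ee_rot']).as_matrix();T[:3,3]=o['position']
        return np.array(p['mtx']),T@np.array(p['tool_from_camera'])
    return np.array(p['mtx']),np.linalg.inv(np.array(p['extrinsics']))
def ray(uv,K,W):
    d=W[:3,:3]@np.linalg.inv(K)@np.array([uv[0],uv[1],1.]); return W[:3,3],d/np.linalg.norm(d)
def onplane(uv,K,W,z):
    o,d=ray(uv,K,W); return o+d*(z-o[2])/d[2]
def tri(r1,r2):
    (a,d),(b,e)=r1,r2; s=np.linalg.lstsq(np.c_[d,-e],b-a,rcond=None)[0]
    p,q=a+s[0]*d,b+s[1]*e; return (p+q)/2,np.linalg.norm(p-q)
def proj(P,K,W):
    c=np.linalg.inv(W)@np.r_[P,1]; p=K@c[:3]; return p[:2]/p[2]
E
python3 - <<'E'
from h import *
o=get_obs();print(o)
a=save('scene','s0.png');b=save('side','d0.png');np.savez('c0.npz',a=a,b=b)
for n in('scene','side'):print(cam(n)[1].round(3))
E
```

```text
pics
{'clock': 0.0, 'joint_pos': array([-1.30559386,  0.33287463, -0.06471148,  1.4609639 ,  0.02157747,
        1.34988119, -0.08849358]), 'joint_velocities': array([ 1.66237997e-03, -7.24141060e-04,  8.71410048e-05, -8.92681445e-04,
       -1.52058380e-03,  1.78400066e-03, -6.72017712e-04]), 'tau': array([ 5.13866653e-04, -6.25446296e+01,  4.92643774e-02, -3.91591358e+01,
        1.60235097e-02,  1.00663278e-02,  3.61616196e-05]), 'position': array([0.17728706, 0.59893118, 0.23050345]), 'ee_rot': array([ 1.43388350e-01,  9.89666241e-01, -7.11547300e-04, -8.24203299e-05]), 'ft_force': array([0.47269605, 0.77239467, 0.8794512 ]), 'torque': array([ 0.0357899 , -0.01582794,  0.04262873]), 'grasp_force': 0.0, 'grip_width': 0.9958245470704129}
[[-0.012  0.694 -0.719  1.056]
 [ 1.     0.003 -0.013 -0.049]
 [-0.007 -0.719 -0.694  0.601]
 [ 0.     0.     0.     1.   ]]
[[ 0.986 -0.111  0.127  0.425]
 [-0.168 -0.592  0.788 -0.709]
 [-0.013 -0.798 -0.602  0.576]
 [ 0.     0.     0.     1.   ]]
```

View pics/s0.png

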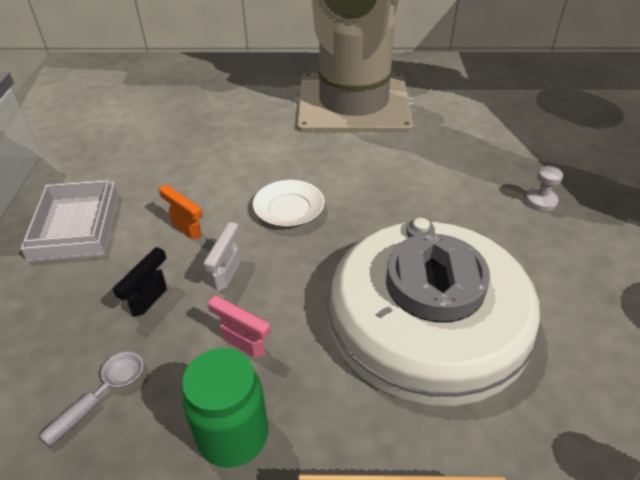

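View pics/d0.png

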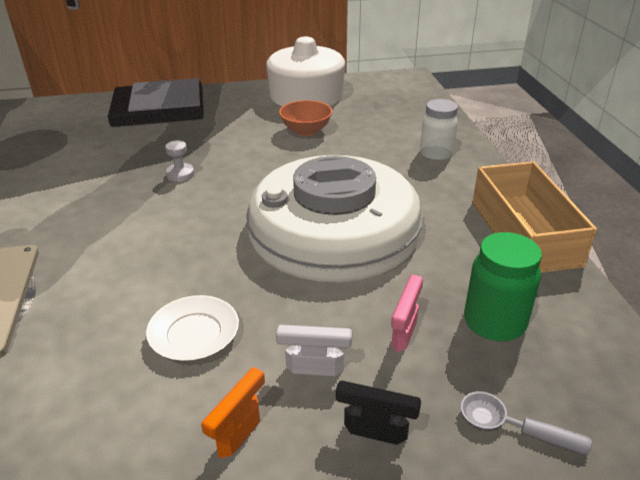

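The scene view shows the light key at about (223,255) among the orange, black and pink decoys. The feeder hub is at (438,275) and the button at (420,228). In the side view the key is at (314,348), the hub at (335,183) and the button at (274,195). Next I'll zoom in on the key and hub.

Run:
```python
from h import *
c=np.load('c0.npz');a,b=c['a'],c['b']
def z(im,x,y,w,h):return cv2.resize(im[y:y+h,x:x+w],(400,300),interpolation=cv2.INTER_CUBIC)
m=np.vstack([np.hstack([z(a,180,210,100,75+15-15),z(a,380,220,120,90)]),np.hstack([z(b,265,310,100,75),z(b,280,145,120,90)])])
cv2.imwrite('pics/z0.png',m[:,:,::-1])
```

```text
(no output)
```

View pics/z0.png

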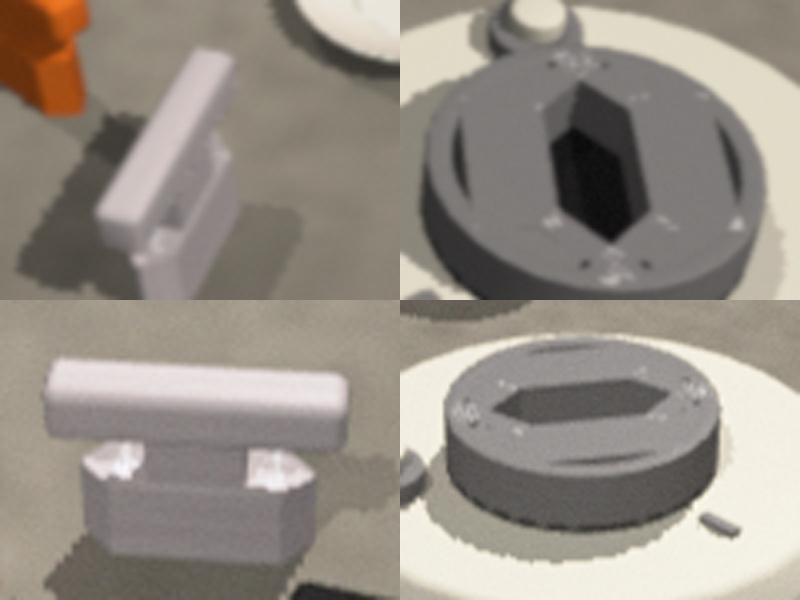

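The crops show the hexagon hole's tips at scene (434,244.6) and (443.6,293), and side (308,175.6) and (361,173). The key's bar-end tops are at scene (235,223) and (208.7,264), and side (351,331) and (278,329).

Run:
```python
from h import *
S=cam('scene');D=cam('side')
def t(u,v):return tri(ray(u,*S),ray(v,*D))
for n,p,q in(('sock',[(434,244.6),(307.9,175.6)],[(443.6,292.9),(361,172.9)]),('key',[(235,223.3),(277.5,328.7)],[(208.7,264),(351.3,331.2)])):
  P,e=t(*p);Q,f=t(*q);d=Q-P
  print(n,P.round(4),Q.round(4),e.round(4),f.round(4),'c',((P+Q)/2).round(4),'len',np.linalg.norm(d).round(4),'ang',np.degrees(np.arctan2(d[1],d[0])).round(1))
  z=.1 if n=='sock' else .066
  for C,i in((S,0),(D,1)):
    P=onplane(p[i],*C,z);Q=onplane(q[i],*C,z);d=Q-P;print((P+Q)[:2]/2,np.hypot(*d[:2]).round(4),np.degrees(np.arctan2(d[1],d[0])).round(1))
# other objects
for n,u,v in(('orange',(180,204),(236,402)),('black',(141,272),(378,400)),('pink',(240,316),(408,302)),('button',(421,223),(274,190)),('jar',(224,375),(510,252))):
  print(n,*[x.round(3) for x in t(u,v)])
```

```text
sock [0.5422 0.0873 0.1019] [0.6243 0.0874 0.099 ] 0.0028 0.0003 c [0.5832 0.0873 0.1005] len 0.0821 ang 0.1
[0.58346557 0.08705448] 0.083 0.3
[0.58302063 0.08917668] 0.0821 -5.2
key [ 0.4598 -0.1893  0.0622] [ 0.5449 -0.2133  0.0654] 0.0 0.0017 c [ 0.5023 -0.2013  0.0638] len 0.0884 ang -15.7
[ 0.50514465 -0.20092767] 0.0861 -17.0
[ 0.50190457 -0.20309556] 0.087 -13.1
orange [ 0.404 -0.283  0.053] 0.002
black [ 0.552 -0.307  0.055] 0.001
pink [ 0.628 -0.163  0.055] 0.003
button [0.488 0.078 0.089] 0.001
jar [ 0.753 -0.159  0.115] 0.007
```

Run:
```python
from h import *
p=camera_params('wrist');print(np.array(p['tool_from_camera']).round(3),np.array(p['mtx']).round(0))
o=get_obs();W=cam('wrist')[1].copy();print(W.round(3))
for t in((.55,.09,.29),(.55,.05,.29),(.5,-.2,.25)):
  V=W.copy();V[:3,3]+=np.array(t)-o['position']
  print(t,[proj(P,cam('wrist')[0],V).round(0) for P in((.583,.087,.1),(.503,-.2015,.066))])
```

```text
[[ 0.002 -0.958 -0.288  0.074]
 [ 1.     0.002 -0.     0.001]
 [ 0.001 -0.288  0.958 -0.143]
 [ 0.     0.     0.     1.   ]] [[339.   0. 318.]
 [  0. 339. 236.]
 [  0.   0.   1.]]
[[ 0.282  0.919  0.276  0.107]
 [ 0.959 -0.27  -0.083  0.621]
 [-0.002  0.288 -0.958  0.374]
 [ 0.     0.     0.     1.   ]]
(0.55, 0.09, 0.29) [array([324., 242.]), array([ 59., 236.])]
(0.55, 0.05, 0.29) [array([361., 231.]), array([ 91., 227.])]
(0.5, -0.2, 0.25) [array([654., 219.]), array([317., 216.])]
```

Emit:
{"method": "step_arm", "body": {
  "commands": [85, 0.6, -0.8, 0.08, 0, 0, 0, 85, 0.6, -0.8, 0.08, 0, 0, 0, 85, 0.6, -0.8, 0.08, 0, 0, 0, 85, 0.6, -0.8, 0.08, 0, 0, 0, 85, 0.6, -0.8, 0.08, 0, 0, 0, 85, 0.6, -0.8, 0.08, 0, 0, 0, 85, 0.6, -0.8, 0.08, 0, 0, 0, 85, 0.6, -0.8, 0.08, 0, 0, 0, 85, 0.6, -0.8, 0.08, 0, 0, 0, 85, 0.6, -0.8, 0.08, 0, 0, 0]
}}

```text
clock: 1.35
position: [0.5386, 0.1161, 0.2794]
ee_rot: [0.145, 0.989, -0.0, 0.0]
ft_force: [0.6, 1.1, 0.2]
grip_width: 0.996
grasp_force: 0.0
```

Run:
```python
from h import *
o=get_obs();im=save('wrist','w1.png');K,W=cam('wrist',o);np.savez('w1.npz',im=im,W=W)
print(o['clock'],o['position'],o['joint_velocities'].round(2))
print(proj((.583,.087,.1),K,W))
```

```text
1.35 [0.53859985 0.11611259 0.27941783] [ 0.36  0.28  0.24 -0.32 -0.15  0.08  0.64]
[302.47518968 262.09781948]
```

View pics/w1.png

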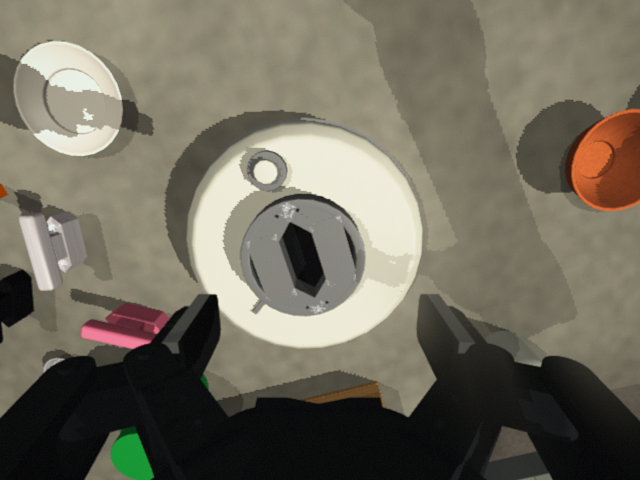

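The wrist view shows the hub centred at about (303,255). The hexagon's tips are near (293,222) and (315,298), and the button is at (267,170). Next I'll extract the hole contour.

```bash
cat >> h.py <<'E'
def hexa(im,K,W,g,z=.1,th=75,dbg=None):
    x,y=int(g[0]),int(g[1]);G=cv2.cvtColor(im,cv2.COLOR_RGB2GRAY)
    m=((G<th)*255).astype(np.uint8); m=cv2.morphologyEx(m,cv2.MORPH_OPEN,np.ones((3,3)))
    cs,_=cv2.findContours(m,cv2.RETR_EXTERNAL,cv2.CHAIN_APPROX_NONE)
    cs=[c for c in cs if cv2.contourArea(c)>200]
    c=max(cs,key=lambda c:cv2.pointPolygonTest(c,(x,y),True))
    P=np.array([onplane(p,K,W,z)[:2] for p in c[:,0]]).astype(np.float32)
    (cx,cy),(w,h),a=cv2.minAreaRect(P*1000)
    if w<h:a+=90
    a=(a+90)%180-90
    M=cv2.moments((P*1000).reshape(-1,1,2));print('hex rect',cx,cy,max(w,h),min(w,h),'ang',a,'centroid',M['m10']/M['m00'],M['m01']/M['m00'],'area',abs(M['m00']))
E
python3 - <<'E'
from h import *
c=np.load('w1.npz');G=cv2.cvtColor(c['im'],cv2.COLOR_RGB2GRAY);print(G[255,270:350:2]);print(G[215:305:3,303])
o=get_obs();im=camera('wrist');K,W=cam('wrist',o);np.savez('w2.npz',im=im,W=W);print(o['position'],np.abs(o['joint_velocities']).max())
for th in(70,78,86,94):
  hexa(c['im'],K,c['W'],(303,258),th=th);hexa(im,K,W,(303,258),th=th)
E
```

```text
[132 131 133 133 133 134 127  72  71  57  19  20  19  20  22  22  24  13
  12  14  14  13  14  11  84 134 132 134 133 134 133 135 134 134 135 134
 134 136 136 136]
[134 136 135 134 136  15  14  13  15  14  11  16  16  15  23  24  21  20
  18   9   8   7  21  39  44  40 129 132 131 131]
[0.54063899 0.11179415 0.27963995] 0.1248590651870995
hex rect 581.0638427734375 88.83454895019531 81.7528076171875 32.36557388305664 ang -3.3184127807617188 centroid 581.503958989355 88.55058795996848 area 2013.3796946005896
hex rect 580.9108276367188 88.85455322265625 82.50349426269531 32.28623580932617 ang -3.3668289184570312 centroid 581.5402582151811 88.48901444019812 area 2030.8993293361273
hex rect 580.9913330078125 87.69093322753906 81.99954986572266 33.2276725769043 ang -0.26941680908203125 centroid 581.1831070749919 87.62002921727937 area 2176.339421210345
hex rect 580.8460693359375 87.86560821533203 82.71813201904297 33.1614875793457 ang -0.7106857299804688 centroid 581.2428989045987 87.64915445684807 area 2180.261480420828
hex rect 581.5467529296875 87.60476684570312 83.10478210449219 33.459381103515625 ang -0.4095306396484375 centroid 581.2828415269573 87.55329383694696 area 2209.9977098689415
hex rect 581.3966064453125 87.64021301269531 83.85184478759766 33.48579788208008 ang 0.07173638045787811 centroid 581.2950154242376 87.59871173591979 area 2210.7035623854026
hex rect 581.5458374023438 87.6241455078125 83.11417388916016 33.91899490356445 ang -0.15932464599609375 centroid 581.3945933932359 87.53838612091859 area 2243.6524062503595
hex rect 581.39697265625 87.61797332763672 83.84497833251953 33.95122528076172 ang -0.2000274658203125 centroid 581.4202903392144 87.50967049264888 area 2247.631889441749
```

Emit:
{"method": "step_arm", "body": {
  "commands": [85, -0.06, -0.53, -0.05, 0, 0, 0, 85, -0.06, -0.53, -0.05, 0, 0, 0, 85, -0.06, -0.53, -0.05, 0, 0, 0, 85, -0.06, -0.53, -0.05, 0, 0, 0, 85, -0.06, -0.53, -0.05, 0, 0, 0, 85, -0.06, -0.53, -0.05, 0, 0, 0, 85, -0.06, -0.53, -0.05, 0, 0, 0, 85, -0.06, -0.53, -0.05, 0, 0, 0, 85, -0.06, -0.53, -0.05, 0, 0, 0, 85, -0.06, -0.53, -0.05, 0, 0, 0]
}}

```text
clock: 2.7
position: [0.5016, -0.1978, 0.2494]
ee_rot: [0.143, 0.99, 0.0, 0.0]
ft_force: [-0.4, -0.3, 0.6]
grip_width: 0.995
grasp_force: 0.0
```

Run:
```python
from h import *
o=get_obs();im=save('wrist','w3.png');K,W=cam('wrist',o);np.savez('w3.npz',im=im,W=W)
print(o['clock'],o['position'],o['ee_rot'])
u=proj((.503,-.2015,.066),K,W);print(u)
hsv=cv2.cvtColor(im,cv2.COLOR_RGB2HSV);x,y=u.astype(int);print(im[y,x-60:x+60:6].tolist())
```

```text
2.7 [ 0.50164559 -0.19781552  0.24937787] [1.42703081e-01 9.89765532e-01 1.51593808e-04 1.19520355e-05]
[314.08597528 214.79476976]
[[154, 148, 126], [158, 152, 130], [92, 88, 75], [92, 90, 76], [87, 84, 70], [86, 82, 70], [91, 88, 75], [95, 91, 77], [95, 92, 79], [233, 229, 224], [238, 233, 230], [227, 219, 211], [129, 125, 106], [129, 125, 106], [133, 128, 109], [141, 135, 115], [155, 147, 126], [153, 150, 125], [156, 151, 129], [157, 151, 130]]
```

View pics/w3.png

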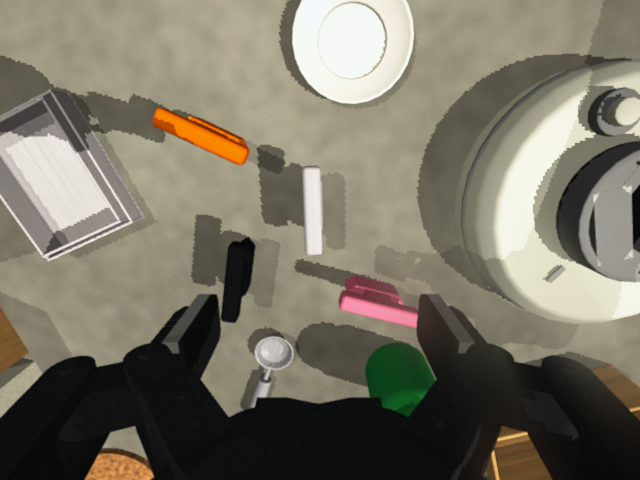

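The wrist view shows the key crossbar nearly vertical at (313,210), with ends at rows 166 and 254. The black decoy is about 70 px to its left and the space where the fingers go down is clear.

```bash
cat >> h.py <<'E'
def bar(im,K,W,g,z=.066,th=200):
    m=((im.min(2)>th)*255).astype(np.uint8)
    cs,_=cv2.findContours(m,cv2.RETR_EXTERNAL,cv2.CHAIN_APPROX_NONE)
    c=max((c for c in cs if cv2.contourArea(c)>150),key=lambda c:cv2.pointPolygonTest(c,(float(g[0]),float(g[1])),True))
    (u,v),s,_=cv2.minAreaRect(c)
    P=np.array([onplane(p,K,W,z)[:2] for p in c[:,0]]).astype(np.float32)
    (cx,cy),(w,h),a=cv2.minAreaRect(P*1000)
    if w<h:a+=90
    print('bar px',u,v,'world',cx,cy,max(w,h),min(w,h),'ang',(a+90)%180-90); return (u,v)
E
python3 - <<'E'
from h import *
c=np.load('w3.npz');K=cam('wrist')[0]
for th in(180,200,215):p=bar(c['im'],K,c['W'],(313,210),th=th)
o=get_obs();x=R.from_quat(o['ee_rot']).as_matrix()[:,0];print('tool x ang',np.degrees(np.arctan2(-x[1],-x[0])))
# height: wrist centre ray vs side-view bar-top centre
for n,q in(('scene',(221.9,243.6)),('side',(314.4,330))):print(n,*tri(ray(p,K,c['W']),ray(q,*cam(n))))
d=np.load('w2.npz');u=proj((.5815,.0876,.1),K,d['W'])
for n,q in(('scene',(438.8,268.7)),('side',(334.5,174.3))):print('sock',n,*tri(ray(u,K,d['W']),ray(q,*cam(n))))
E
```

```text
bar px 313.1671447753906 211.01231384277344 world 500.63397216796875 -201.77101135253906 86.9587631225586 15.372696876525879 ang -14.692459106445312
bar px 313.189453125 210.99346923828125 world 500.55462646484375 -201.72543334960938 84.93866729736328 14.229660034179688 ang -14.833602905273438
bar px 313.2221374511719 211.52552795410156 world 501.0293884277344 -201.8890380859375 84.02278137207031 13.110247611999512 ang -14.39324951171875
tool x ang -16.431501545174424
scene [ 0.50087167 -0.20236738  0.06042863] 0.00112667484792848
side [ 0.50118778 -0.20149239  0.06397828] 0.002288124952912772
sock scene [0.58253193 0.08751081 0.09728974] 0.0006383462910002826
sock side [0.58203854 0.08765632 0.10058315] 0.0013990517305694004
```

Emit:
{"method": "step_arm", "body": {
  "commands": [60, 0, -0.0045, -0.08, 0, 0, 0.0095, 60, 0, -0.0045, -0.16, 0, 0, 0.0095, 60, 0, -0.0045, -0.24, 0, 0, 0.0095, 60, 0, -0.0045, -0.3, 0, 0, 0.0095, 60, 0, -0.0045, -0.3525, 0, 0, 0.0095, 60, 0, -0.0045, -0.3525, 0, 0, 0.0095, 60, 0, -0.0045, -0.3525, 0, 0, 0.0095, 0, 0, -0.0045, -0.3525, 0, 0, 0.0095, 0, 0, -0.0045, -0.3525, 0, 0, 0.0095, 0, 0, -0.0045, -0.3525, 0, 0, 0.0095],
  "squeeze": 60
}}

```text
clock: 4.0
position: [0.502, -0.2017, 0.0387]
ee_rot: [0.129, 0.992, -0.0, 0.001]
ft_force: [-0.7, -0.8, 6.3]
grip_width: 0.201
grasp_force: 60.0
```

Emit:
{"method": "step_arm", "body": {
  "commands": [0, 0, 0, 0.1, 0, 0, 0, 0, 0, 0, 0.2, 0, 0, 0, 0, 0.02, 0.06, 0.25, 0, 0, 0.02, 0, 0.045, 0.16, 0.25, 0, 0, 0.04, 0, 0.07, 0.26, 0.25, 0, 0, 0.06, 0, 0.1, 0.36, 0.25, 0, 0, 0.082, 0, 0.12, 0.44, 0.25, 0, 0, 0.082, 0, 0.1345, 0.482, 0.25, 0, 0, 0.082, 0, 0.1345, 0.482, 0.25, 0, 0, 0.082, 0, 0.1345, 0.482, 0.25, 0, 0, 0.082]
}}

```text
clock: 5.25
position: [0.582, 0.086, 0.1877]
ee_rot: [0.001, 1.0, -0.0, -0.0]
ft_force: [-0.5, 0.3, -2.5]
grip_width: 0.199
grasp_force: 59.6
```

Run:
```python
from h import *
im=camera('wrist');o=get_obs();K,W=cam('wrist',o);im=camera('wrist')
a=camera('scene');b=camera('side');np.savez('w4.npz',im=im,W=W,a=a,b=b)
print(o['clock'],o['position'],o['ee_rot'],o['ft_force'])
z=lambda im,x,y,w,h:cv2.resize(im[y:y+h,x:x+w],(400,300),interpolation=cv2.INTER_CUBIC)
m=np.vstack([np.hstack([z(a,360,160,160,120),z(b,255,90,160,120)]),np.hstack([z(im,0,0,640,480),z(im,220,130,200,150)])])
cv2.imwrite('pics/z4.png',m[:,:,::-1])
```

```text
5.3 [0.58196759 0.08576199 0.18777228] [ 1.48320418e-03  9.99998820e-01 -3.58108926e-04 -1.77140629e-04] [-0.21655061 -0.46539079 -3.26180407]
```

View pics/z4.png

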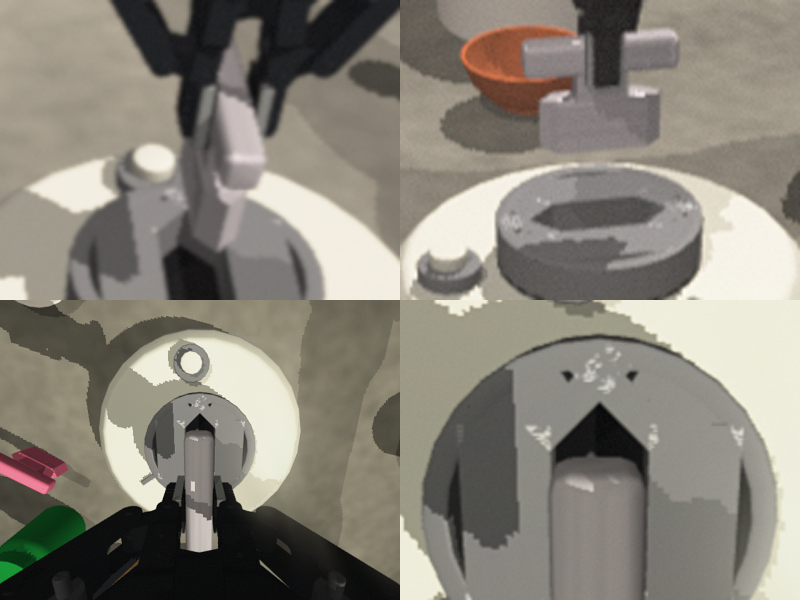

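The crops show the key held square above the slot, with the bar centre on the hexagon axis in the wrist view. In the side view the nose runs from px 311 to 359. I'll check the x centring from the side view.

Run:
```python
from h import *
o=get_obs();print(o['clock'],o['position'],np.abs(o['joint_velocities']).max())
K,W=cam('side')
for uv in((311.2,141),(359,139),(335.1,140)):
  p,d=ray(uv,K,W);print(p+d*(o['position'][1]-p[1])/d[1])
c=np.load('w4.npz');K=cam('wrist')[0]
print('tip',onplane((220+198*.5,130+104*.5),K,c['W'],.1),[onplane((220+x*.5,130+260*.5),K,c['W'],.1) for x in(152,248)])
print('bar end',onplane((220+200*.5,130+163*.5),K,c['W'],.215))
```

```text
5.45 [0.58206253 0.08647381 0.1879864 ] 0.007658963246232822
[0.54735639 0.08647381 0.16158077]
[0.61922882 0.08647381 0.15774431]
[0.58306431 0.08647381 0.15967472]
tip [0.53934265 0.08732243 0.1       ] [array([0.59586765, 0.07055988, 0.1       ]), array([0.59588851, 0.10547991, 0.1       ])]
bar end [0.5342142  0.08758524 0.215     ]
```

Emit:
{"method": "step_arm", "body": {
  "commands": [0, 0, 0.0015, -0.04, 0, 0, 0, 0, 0, 0.0015, -0.06, 0, 0, 0, 0, 0, 0.0015, -0.075, 0, 0, 0, 0, 0, 0.0015, -0.085, 0, 0, 0, 0, 0, 0.0015, -0.095, 0, 0, 0, 0, 0, 0.0015, -0.105, 0, 0, 0, 0, 0, 0.0015, -0.115, 0, 0, 0, 0, 0, 0.0015, -0.122, 0, 0, 0, 0, 0, 0.0015, -0.127, 0, 0, 0, 0, 0, 0.0015, -0.127, 0, 0, 0]
}}

```text
clock: 6.7
position: [0.5822, 0.0886, 0.1127]
ee_rot: [0.0, 1.0, 0.0, 0.0]
ft_force: [-4.8, 0.1, 7.4]
grip_width: 0.2
grasp_force: 61.0
```

Run:
```python
from h import *
camera('wrist');o=get_obs();print(o['clock'],o['position'],o['ft_force'],o['torque'],o['joint_pos'])
```

```text
6.75 [0.58220168 0.08864396 0.11269495] [-5.13927526 -1.70352461  6.73271403] [-0.16689213  1.09230638 -0.05287305] [-0.58507147  0.36314035  0.43547851  1.72256561 -0.17019812  1.09283088
  1.47426125]
```

Emit:
{"method": "step_arm", "body": {
  "commands": [0, 0, 0, 0, 0, 0, -0.033, 0, 0, 0, 0, 0, 0, -0.066, 0, 0, 0, 0, 0, 0, -0.1, 0, 0, 0, 0, 0, 0, -0.133, 0, 0, 0, 0, 0, 0, -0.166, 0, 0, 0, 0, 0, 0, -0.2, 0, 0, 0, 0, 0, 0, -0.233, 0, 0, 0, 0, 0, 0, -0.266, 0, 0, 0, 0, 0, 0, -0.3, 0, 0, 0, 0, 0, 0, -0.3]
}}

```text
clock: 8.0
position: [0.5834, 0.0874, 0.1127]
ee_rot: [0.455, 0.89, 0.0, 0.002]
ft_force: [2.1, -4.2, 4.4]
grip_width: 0.198
grasp_force: 60.6
```

Run:
```python
from h import *
camera('wrist');o=get_obs();print(o['clock'],o['position'],o['ft_force'],o['torque'],R.from_quat(o['ee_rot']).as_euler('zyx',degrees=True),o['joint_pos'][6],o['grip_width'])
```

```text
8.05 [0.58342413 0.08742223 0.11273441] [ 1.86684989 -4.98963081  3.70096523] [-1.15224711 -0.5350825   0.02817958] [-1.25949076e+02  1.72209818e-01  1.79946101e+02] 0.5918558315769005 0.19764488421515272
```

Emit:
{"method": "step_arm", "body": {
  "commands": [0, 0, 0, 0, 0, 0, -0.012, 0, 0, 0, 0, 0, 0, -0.024, 0, 0, 0, 0, 0, 0, -0.036, 0, 0, 0, 0, 0, 0, -0.048, 0, 0, 0, 0, 0, 0, -0.06, 0, 0, 0, 0, 0, 0, -0.07, 0, 0, 0, 0, 0, 0, -0.08, 0, 0, 0, 0, 0, 0, -0.09, 0, 0, 0, 0, 0, 0, -0.09, 0, 0, 0, 0, 0, 0, -0.09]
}}

```text
clock: 9.3
position: [0.583, 0.0867, 0.1127]
ee_rot: [0.575, 0.818, -0.0, 0.001]
ft_force: [-1.5, -8.7, 6.6]
grip_width: 0.199
grasp_force: 64.3
```

Run:
```python
from h import *
o=get_obs();K,W=cam('wrist',o);im=camera('wrist');a=camera('scene');b=camera('side');print(o['clock'],o['position'],o['ft_force'],o['torque'],R.from_quat(o['ee_rot']).as_euler('zyx',degrees=True),o['joint_pos'][6],o['grip_width'])
z=lambda im,x,y,w,h:cv2.resize(im[y:y+h,x:x+w],(400,300),interpolation=cv2.INTER_CUBIC)
m=np.vstack([np.hstack([z(a,360,200,160,120),z(b,255,110,160,120)]),np.hstack([z(im,0,0,640,480),z(im,220,130,200,150)])])
cv2.imwrite('pics/z5.png',m[:,:,::-1]);np.savez('w5.npz',im=im,W=W)
```

```text
9.3 [0.58297243 0.08671957 0.11270373] [-1.47349049 -8.72359722  6.59759617] [-1.87959881  0.0737976   1.21650776] [-1.09869170e+02  1.12820049e-01  1.79874374e+02] 0.3317627546939651 0.19859445896247624
```

View pics/z5.png

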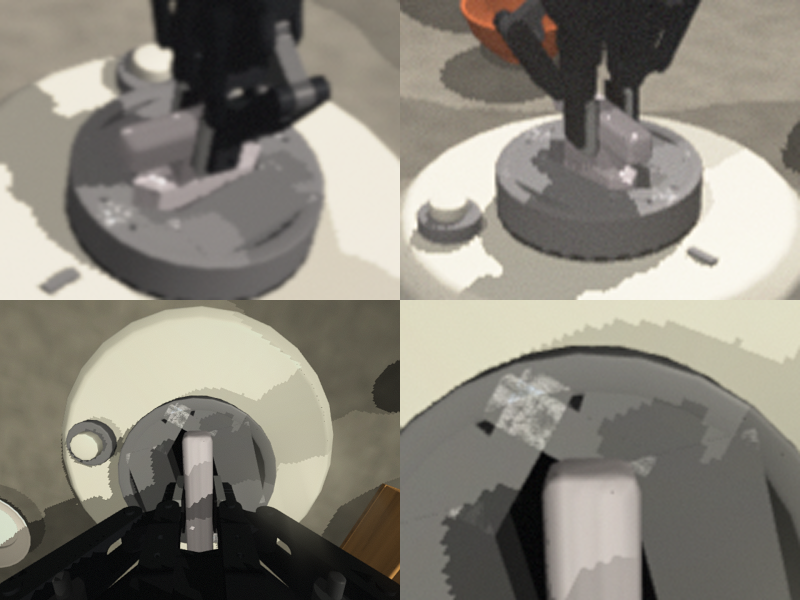

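The wrist crop shows the hub turned with the key skewed against the slot walls. The wrist moment jumped to 1.2 N m, ten times the lock friction, so the lock looks to be at its stop. A small extra turn will confirm it.

Emit:
{"method": "step_arm", "body": {
  "commands": [0, 0, 0, 0, 0, 0, -0.004, 0, 0, 0, 0, 0, 0, -0.008, 0, 0, 0, 0, 0, 0, -0.012, 0, 0, 0, 0, 0, 0, -0.012, 0, 0, 0, 0, 0, 0, -0.012, 0, 0, 0, 0, 0, 0, -0.012, 0, 0, 0, 0, 0, 0, -0.012, 0, 0, 0, 0, 0, 0, -0.012, 0, 0, 0, 0, 0, 0, -0.012, 0, 0, 0, 0, 0, 0, -0.012]
}}

```text
clock: 10.7
position: [0.5827, 0.0863, 0.1126]
ee_rot: [0.59, 0.807, -0.001, 0.001]
ft_force: [-1.6, -8.6, 7.5]
grip_width: 0.202
grasp_force: 77.6
```

Run:
```python
from h import *
o=get_obs();print(o['clock'],o['position'],o['ft_force'],o['torque'],R.from_quat(o['ee_rot']).as_euler('zyx',degrees=True),o['grip_width'])
```

```text
10.7 [0.58270494 0.08634507 0.11262472] [-1.57660635 -8.62000128  7.47361278] [-2.04350933  0.42728584  1.27172596] [-1.07691737e+02  7.47082606e-02  1.79854528e+02] 0.20234685113947873
```

The moment held at about 1.27 N m while the grip force rose, so the bar is twisting in the pads against a hard stop. I'll release, rise straight up and check.

Emit:
{"method": "step_arm", "body": {
  "commands": [45, 0, 0, 0, 0, 0, 0, 45, 0, 0, 0, 0, 0, 0, 45, 0, 0, 0, 0, 0, 0, 45, 0, 0, 0, 0, 0, 0, 45, 0, 0, 0.03, 0, 0, 0, 45, 0, 0, 0.08, 0, 0, 0, 45, 0, 0, 0.15, 0, 0, 0, 45, 0, 0, 0.22, 0, 0, 0, 45, 0, 0, 0.25, 0, 0, 0, 45, 0, 0, 0.25, 0, 0, 0]
}}

```text
clock: 11.95
position: [0.5826, 0.0887, 0.263]
ee_rot: [0.59, 0.807, 0.001, 0.001]
ft_force: [-0.4, 0.6, -1.8]
grip_width: 0.527
grasp_force: 0.0
```

Run:
```python
from h import *
camera('side');o=get_obs();K,W=cam('wrist',o);im=camera('wrist');a=camera('scene');b=camera('side');print(o['clock'],o['position'],o['grip_width'])
z=lambda im,x,y,w,h:cv2.resize(im[y:y+h,x:x+w],(400,300),interpolation=cv2.INTER_CUBIC)
m=np.vstack([np.hstack([z(a,360,200,160,120),z(b,255,110,160,120)]),np.hstack([z(im,0,0,640,480),z(im,240,150,160,120)])])
cv2.imwrite('pics/z6.png',m[:,:,::-1]);np.savez('w6.npz',im=im,W=W)
```

```text
12.0 [0.58197129 0.0887844  0.26141382] 0.5287555089225637
```

View pics/z6.png

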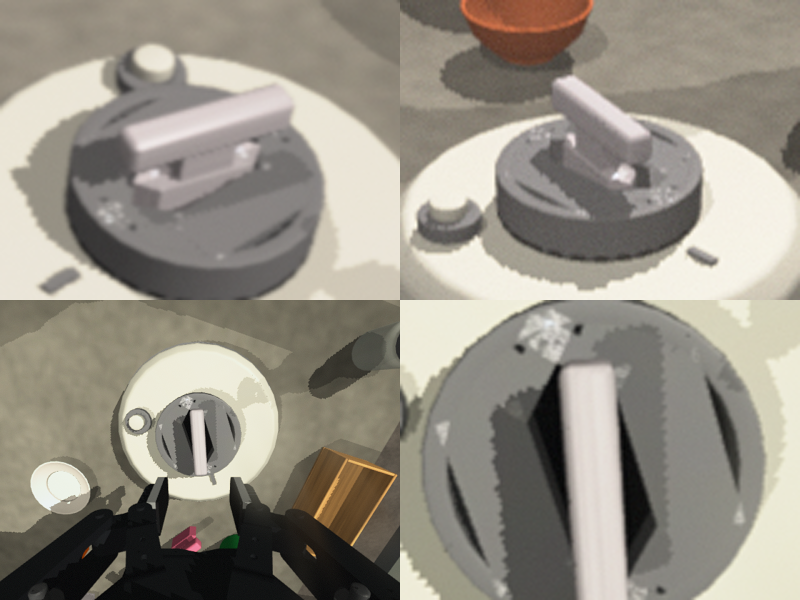

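The picture shows the key standing upright in the slot, released. The hub's marker dots are at crop (519,348) and (578,329), and the slits are visible. I'll compute the hub angle from the dots and slits before and after.

Run:
```python
from h import *
K=cam('wrist')[0]
def ang(f,p,q,ox,oy,s):
  c=np.load(f);P,Q=[onplane((ox+(x-400)/s,oy+(y-300)/s),K,c['W'],.1) for x,y in(p,q)];d=Q-P
  return np.degrees(np.arctan2(d[1],d[0])),P[:2],Q[:2]
C=np.array([.582,.0877])
for n,f,p,q,ox,oy,s in(('dots0','w4.npz',(568,376),(632,377),220,130,2),('dots5','w5.npz',(485,427),(577,402),220,130,2),('dots6','w6.npz',(519,348),(578,329),240,150,2.5),('slit6','w6.npz',(706,370),(742,520),240,150,2.5)):
  a,P,Q=ang(f,p,q,ox,oy,s);m=(P+Q)/2-C;print(n,a,'bearing of mid',np.degrees(np.arctan2(m[1],m[0])))
c=np.load('w6.npz')
for th in(150,170,190):bar(c['im'],K,c['W'],(320,220),z=.14,th=th)
```

```text
dots0 89.05719339787265 bearing of mid 179.66848248542982
dots5 35.07243373125308 bearing of mid 126.08603510271392
dots6 35.202527197963796 bearing of mid 125.99046492366624
slit6 -56.66256497970781 bearing of mid 29.393418697278374
bar px 321.7397766113281 227.4321746826172 world 585.3663940429688 89.83319091796875 88.03319549560547 22.24897575378418 ang -68.4153060913086
bar px 319.01715087890625 227.65945434570312 world 582.6884155273438 88.84165954589844 87.09178161621094 18.260297775268555 ang -65.7818603515625
bar px 318.6135559082031 227.45797729492188 world 582.7313842773438 89.15228271484375 85.83026885986328 13.752930641174316 ang -68.40520095825195
```

The hub turned 53.8° and did not move during the extra push, so it is at its stop. The start angle works out to about 0.11 rad, which is in range. The key is seated and released, and the button was not touched.

```bash
python3 -c "
from workcell import *
print(hand_in())"
```

```text
the job is handed in; nothing more can be done
None
```

The feeder is locked: the key is fully seated in the socket, turned clockwise until the lock hit its stop, and left standing there released; the feed button was not touched, and the job was handed in at about 12 s on the robot's clock.

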